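Weigh the grease tin and store the reading

ROBOT

A 6-joint arm with a two-finger parallel gripper is mounted at the origin on a cart in front of the work surface, level with it; the furniture and walls round the work are solid. World frame = base frame: x ahead of the robot, y to its left, z up, the work surface at z = 0. Lengths are in m, angles in rad, forces in N, time in s.
With the tool pointing down it reaches from about 0.275 to 0.75 m from the base axis. Payload 10.2 kg.
Tool frame: the origin (TCP) lies on the centre line of the jaws, within the pads' length; the fingertips stand 19 mm ahead of it and the grasp point (between the pads) is the TCP; z points along the fingers, x is the direction in which the jaws open and shut, and the axes are right-handed (so a half turn about z gives the same grasp; the last joint's range is limited). The gripper opens to 85 mm and grips with 20 to 120 N. Pads are 22 mm wide; open, the fingers measure 114 mm over their backs; the gripper's body (76 mm by 85 mm) begins 54 mm behind the grasp point. The pads swing forward as they close: fully open they stand 13 mm farther back than shut.
Start: joints at [1.028, 0.313, 1.498, -0, 1.331, -0.223], TCP at [0.165, 0.498, 0.25] pointing down, gripper open.
Joint ranges: [-2.94, 2.94], [-0.97, 2.17], [0.19, 2.56], [-1.23, 4.37], [0.02, 3.11], [-2.88, 2.88]. Speed limits (rad/s): [2.39, 2.39, 3.01, 3.14, 3.14, 3.14].

INTERFACE

Orientations are given as a rotation vector (axis times angle).
In Python, from rig import bot, imaging, workorder, finder gives the robot as it stands. The module is installed in compiled form; this text tells all that it offers.
- The arm moves only by the shell command python3 -m creep 'ROWS' [OPENING] [FORCE]. ROWS is JSON, a list of rows, each a list of 4 numbers: the shift along the tool's x, y, z in m, then the turn about the tool's z in degrees. In form: [[dx, dy, dz, roll], ...]. A call has 1 to 20 rows; each row is the pose to reach, as a shift and turn from the pose commanded when the call began, along the tool's axes at that moment; what a row does not reach only later rows make up. A row lasts 1/8 s, in which the tool goes at most 62.5 mm and 10.7 degrees, less where a joint would pass 70% of its speed; a pose out of reach is approached as far as the arm can. A call with a gripper value outside its range is refused whole. OPENING is the opening, from 0 (shut) to 1 (fully open), set as the call begins (- or left out, the last holds). The fingers move at their own pace and stop on an object; FORCE is the grip in N (left out, the last holds). Time passes only in rows, so rows that repeat a pose let the fingers close. It gives the time, the measured TCP pose, the force and the opening at its end, in the units of the state.
- bot.sense(): the state, without advancing time (a new reading comes with each control period).
- imaging.get_image(name): name is "side" or "top" or "wrist"; returns a dict with "pixels" (480x640x3 uint8, red, green, blue), "fov_y" (degrees; the focal length in pixels is half the picture's height over the tangent of half this angle, whatever the lens; pixels are square), "cx", "cy" (the principal point, pixels), "rvec" (rotation vector, rad) and "tvec" (3), from world to camera coordinates, as OpenCV has them; the wrist camera has in their place "mount" (4x4, takes a point from camera to tool coordinates, whose origin is the TCP and whose axes are the tool frame's). Camera axes: x right, y down, z forward; pixel columns grow to the right and rows downward; lengths in m; the calibration is good to about 2 mm. A picture is of the moment at which its call begins: read the wrist's pose just before it. There is no depth.
- workorder.sign_off(): hands the job in, once; it reports no verdict.
Trained networks look in a picture, given as the dict that the camera call returned (one of the last four; its "shot" number tells which), for a name from the list of things; names that differ only in an ending like _2 or _b are one class to them, and where a whole thing is asked for, a point or a joint stands for the part that bears it (a point fixed in the world has none). Each returns a list of dicts, best first, with "p" (0 to 1); they miss things now and then, are a little off and sometimes report something else, mostly with a low value. They report only what shows in the picture. A call takes as long as a camera call. They do not tell look-alikes from the thing itself.
- finder.search_frame(picture, name): "pixel" ([row, column] in pixels, amid what is visible of it).
The state is a dict: "clock": time; "joints": joint angles; "joint_vel": joint speeds; "joint_torque": joint torques, N m; "position": TCP position; "eef_rot": TCP orientation; "wrist_force": force on the tool from outside, world axes, zero at the start; "moment": the same for the moment, N m; "opening": finger opening in m.
Only numpy, scipy, OpenCV 4.12 (cv2) and the standard library are available. Lean on these libraries where they do the work, as an engineer would, in place of code of your own. Each camera call takes 0.05 s, during which the arm holds its last target.

TASK

Stand the grease tin upright in the middle of the bench scale's steel pan and let go of it. Then, with closed fingertips, press the wide oblong key on the scale's front panel until you feel it push back with about 8 newtons, hold it for half a second and let go; do not lean on it harder than 30 newtons, and leave the round key alone.

Things in the scene. Friction and masses are not known exactly. Their poses are not given: they have to be found in the camera images.
- grease_tin: blue round grease tin with a fixed press lid, 53 mm in diameter and 38 mm high, about 0.25 kg, loose, standing on the bench to the right of the scale. Origin: centre of its underside; z up along the tin.
- scale_pan (a point): centre of the top face of the bench scale's steel pan. The pan is rigid and level, 150 mm along x by 190 mm along y, its top 56 mm above the bench. The scale is a grey box 300 mm along x, 220 mm along y, fixed to the bench; x points from the front panel to the pan, z up. The front panel (dark sheet, blank display and two keys) is 47 mm above the bench; both keys lie 170 mm from the pan centre toward -x, 50 mm to either side (+y or -y); which key is on which side changes.
- wide_key: the store key: wide oblong grey membrane key, 28 mm along its x by 60 mm along its y, on the scale's front panel. Origin: centre of its top face, 50.5 mm above the bench, 3 mm proud of the panel; x, y as the scale's, z up. It is pressed straight down and hardly moves: a spring of 4 N/mm, stopped rigidly after 2.5 mm (10 N). It registers once the fingertips push it with more than 5 N for 0.2 s, and springs back.
- round_key: the clear key, not to be pressed: round grey membrane key, 28 mm in diameter, same height and stiffness, on the other side of the front panel, 100 mm from the wide key's centre. Origin: centre of its top face, z up.
Things that resemble listed ones, but are neither listed nor needed, are in the scene too. Of the things like the grease_tin, leave any that is brown, turquoise or yellow; of the rest the smaller one is meant.

How it is judged:
By the outcome, as a careful person would: the job done as asked, in the order asked, and still so for the second after the job is handed in, with the robot touching nothing.
It also fails if it takes over 48 s, if anything falls off the work surface, if the arm or the gripper's body presses on something with over 40 N, if the wrist force passes 120 N, or if a joint passes its speed limit or range.

## Working session

There is one attempt and no reset: what is moved stays moved. The work goes in short steps, Python scripts to look and compute and a shell command to move; the robot and the scene stay as the last step left them, time stands still between calls to the robot, and variables do not carry over. Pictures are saved under pics/ and viewed, and the job is handed in when it is done.

```bash
mkdir -p pics
cat > h.py <<'E'
import numpy as np, cv2
from rig import bot, imaging, workorder, finder
from scipy.spatial.transform import Rotation as R
def K(im):
    f=240/np.tan(np.radians(im['fov_y'])/2); return f,im['cx'],im['cy']
def ray(im,px,state=None):
    f,cx,cy=K(im); d=np.array([(px[1]-cx)/f,(px[0]-cy)/f,1.])
    if 'rvec' in im:
        Rm=R.from_rotvec(np.ravel(im['rvec'])).as_matrix(); t=np.ravel(im['tvec'])
        return -Rm.T@t, Rm.T@d
    M=np.array(im['mount']); Rt=R.from_rotvec(state['eef_rot']).as_matrix(); p=np.array(state['position'])
    return Rt@M[:3,3]+p, Rt@(M[:3,:3]@d)
def at_z(im,px,z,state=None):
    o,d=ray(im,px,state); return o+d*(z-o[2])/d[2]
def save(im,name,crop=None,s=1):
    a=im['pixels'][:,:,::-1]
    if crop: a=a[crop[0]:crop[1],crop[2]:crop[3]]
    if s!=1: a=cv2.resize(a,None,fx=s,fy=s,interpolation=cv2.INTER_CUBIC)
    cv2.imwrite('pics/'+name,a)
E
python3 - <<'E'
from h import *
s=bot.sense(); print({k:np.round(v,3) for k,v in s.items()})
for n in ('top','side'):
    im=imaging.get_image(n); save(im,n+'1.png')
    print(n,im.keys(),im['fov_y'],im['cx'],im['cy'],im['rvec'],im['tvec'])
    for nm,z in (('grease_tin',.038),('wide_key',.0505),('round_key',.0505)):
        for r in finder.search_frame(im,nm): print(nm,np.round(r['p'],2),np.round(r['pixel']),np.round(at_z(im,r['pixel'],z),3))
E
```

```text
{'clock': np.float64(0.0), 'joints': array([ 1.028,  0.313,  1.498,  0.   ,  1.331, -0.223]), 'joint_vel': array([-0.002, -0.001,  0.001,  0.001, -0.   ,  0.   ]), 'joint_torque': array([ 0.0000e+00, -4.1226e+01, -2.5974e+01, -0.0000e+00,  4.0000e-03,
        0.0000e+00]), 'position': array([0.165, 0.498, 0.25 ]), 'eef_rot': array([ 2.546e+00,  1.839e+00, -2.000e-03]), 'wrist_force': array([ 0.823, -0.431,  0.001]), 'moment': array([-0.017, -0.032, -0.062]), 'opening': np.float64(0.085)}
top dict_keys(['pixels', 'fov_y', 'cx', 'cy', 'rvec', 'tvec', 'shot']) 45.299059705892276 329.11723271009413 231.41371759578354 [ 2.1297081  -2.13438706  0.23443167] [-0.1273931   0.48092683  0.92353991]
grease_tin 0.89 [258. 473.] [ 0.436 -0.374  0.038]
grease_tin 0.86 [202. 474.] [ 0.534 -0.381  0.038]
grease_tin 0.69 [188. 382.] [ 0.56  -0.221  0.038]
grease_tin 0.61 [249. 404.] [ 0.451 -0.256  0.038]
grease_tin 0.59 [308. 424.] [ 0.352 -0.287  0.038]
wide_key 0.87 [243. 290.] [ 0.461 -0.062  0.05 ]
round_key 0.63 [251. 232.] [0.447 0.034 0.05 ]
side dict_keys(['pixels', 'fov_y', 'cx', 'cy', 'rvec', 'tvec', 'shot']) 54.893660718255695 324.10590050469006 241.0232607070731 [ 2.29690505  0.03197768 -0.01314348] [-0.4857161  -0.04893708  1.00248906]
grease_tin 0.93 [371. 285.] [ 0.439 -0.391  0.038]
grease_tin 0.75 [324. 238.] [ 0.356 -0.307  0.038]
grease_tin 0.64 [288. 369.] [ 0.57  -0.222  0.038]
grease_tin 0.63 [380. 356.] [ 0.543 -0.403  0.038]
wide_key 0.58 [228. 309.] [ 0.459 -0.08   0.05 ]
round_key 0.43 [200. 308.] [0.451 0.012 0.05 ]
```

View pics/top1.png

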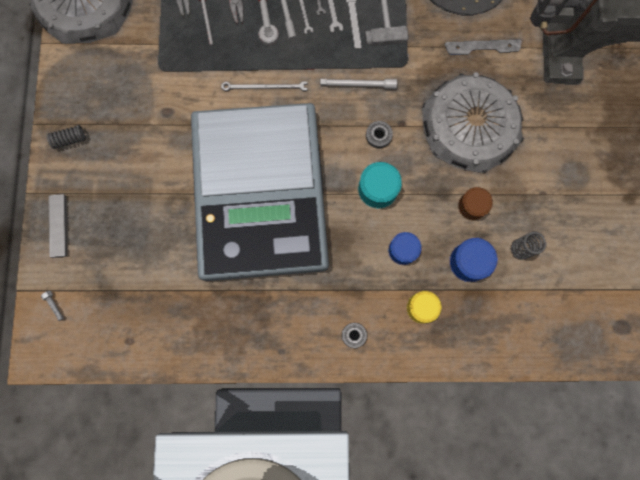

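View pics/side1.png

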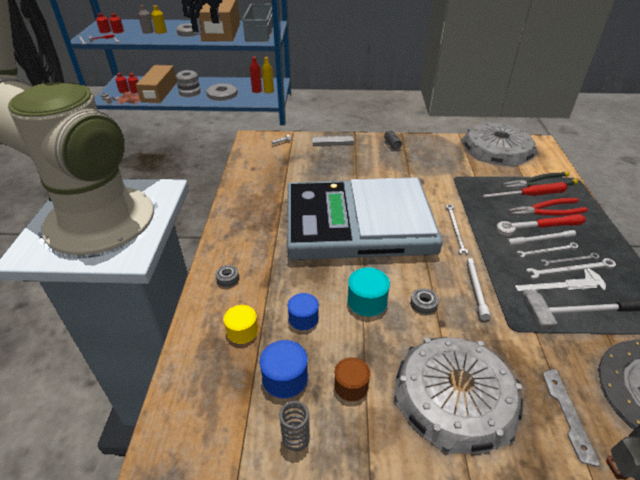

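The blue tins in the top view are at (row 249, col 404), which is small, and (258, 473), which is large. The brown, turquoise and yellow ones are excluded, so the small blue one is meant. The wide key is at (245, 291) and the round key at (250, 232). I'll confirm with a crop and measure.

Run:
```python
from h import *
im=imaging.get_image('top'); save(im,'top_crop.png',(90,330,180,510),2.2)
a=cv2.cvtColor(im['pixels'],cv2.COLOR_RGB2HSV)
m=cv2.inRange(a,(105,130,60),(130,255,255))
n,l,st,c=cv2.connectedComponentsWithStats(m)
for i in range(1,n):
    if st[i,4]>200:
        (x,y),(w,h),ang=cv2.fitEllipse(np.argwhere(l==i)[:,::-1].astype(np.float32)) if 0 else cv2.minAreaRect(np.argwhere(l==i)[:,::-1].astype(np.float32))
        print('blue',st[i],np.round(c[i],1),'diam@.038',np.sqrt(st[i,4]*4/np.pi)/K(im)[0]*(ray(im,(c[i][1],c[i][0]))[0][2]-.038),at_z(im,(c[i][1],c[i][0]),.038).round(4))
print('cam',ray(im,(0,0))[0])
# pan
for p in [(112,198),(105,310),(187,314),(196,202)]: print('pan',p,at_z(im,p,.056).round(4))
for p in [(236,275),(236,309),(253,309),(254,274),(245,291.5),(250,232)]: print('key',p,at_z(im,p,.0505).round(4))
im2=imaging.get_image('side'); save(im2,'side_crop.png',(160,400,200,460),2.3)
```

```text
blue [390 233  30  31 736] [404.5 248.1] diam@.038 0.051283577328927535 [ 0.4537 -0.2571  0.038 ]
blue [ 451  238   46   43 1506] [473.3 259.6] diam@.038 0.07335874465615695 [ 0.4339 -0.3741  0.038 ]
cam [ 0.29465301 -0.10259031  1.00154901]
pan (112, 198) [0.6902 0.0984 0.056 ]
pan (105, 310) [ 0.7044 -0.0959  0.056 ]
pan (187, 314) [ 0.556  -0.1029  0.056 ]
pan (196, 202) [0.5399 0.0859 0.056 ]
key (236, 275) [ 0.4723 -0.0375  0.0505]
key (236, 309) [ 0.4723 -0.0945  0.0505]
key (253, 309) [ 0.4434 -0.0946  0.0505]
key (254, 274) [ 0.4418 -0.0362  0.0505]
key (245, 291.5) [ 0.457  -0.0653  0.0505]
key (250, 232) [0.4486 0.0337 0.0505]
```

View pics/top_crop.png

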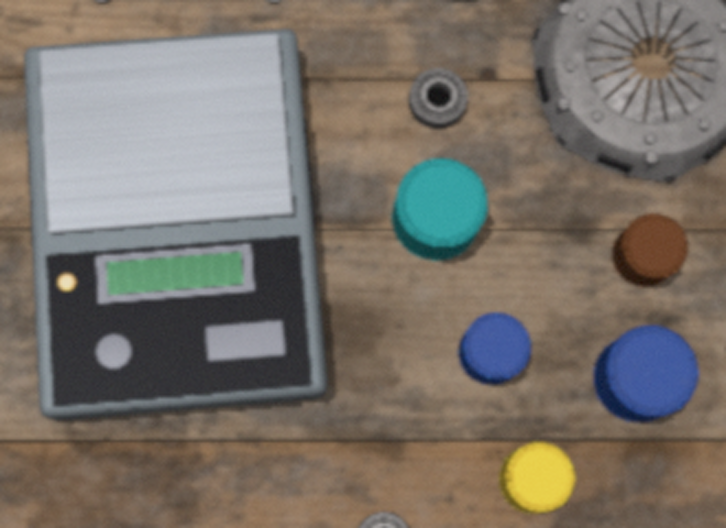

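View pics/side_crop.png

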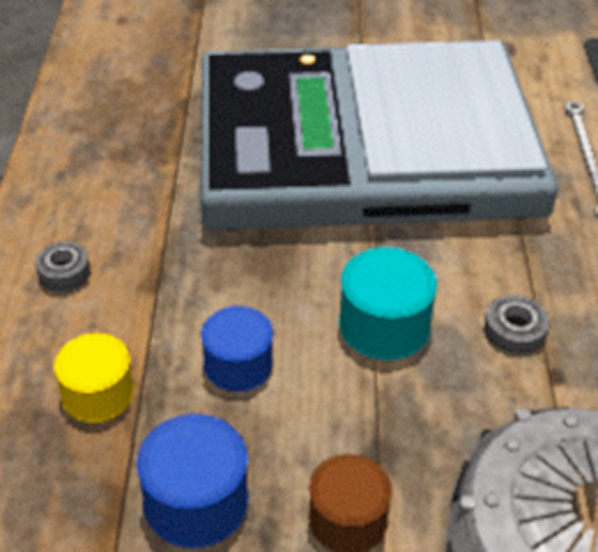

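The crop confirms it: the small blue tin at (248, 404.5) measures about 51 mm across, and the other blue one about 73 mm. The scale geometry agrees too, since the pan centre (0.623, -0.004) lies 170 mm from the midpoint of the keys. Next I work out the approach, with a jaw yaw of -45° that stays clear of the neighbouring tins.

```bash
cat >> h.py <<'E'
def go(p,yaw=None):
    s=bot.sense(); Rt=R.from_rotvec(s['eef_rot']).as_matrix(); d=Rt.T@(np.array(p)-s['position'])
    y=np.degrees(np.arctan2(Rt[1,0],Rt[0,0])); print('t',round(float(s['clock']),2),'pos',np.round(s['position'],4),'yaw',y.round(2),'tilt',Rt[:,2].round(4),'shift mm',(d*1000).round(1),'roll',None if yaw is None else round(y-yaw,1))
E
python3 -c "
from h import *
go((.4525,-.2555,.22),-45)"
```

```text
t 0.5 pos [0.1651 0.4984 0.2503] yaw 71.68 tilt [-0.e+00 -1.e-04 -1.e+00] shift mm [-625.3  509.9   30.3] roll 116.7
```

```bash
python3 -m creep '[[-0.02,0.016,0,4],[-0.06,0.049,0,11],[-0.105,0.086,0,20],[-0.15,0.122,0,29],[-0.195,0.159,0,38],[-0.24,0.196,0,47],[-0.285,0.232,0,56],[-0.33,0.269,0,65],[-0.375,0.306,0,74],[-0.42,0.342,0,83],[-0.465,0.379,0,91],[-0.51,0.416,0.005,98],[-0.55,0.449,0.01,105],[-0.585,0.477,0.02,111],[-0.61,0.497,0.025,115],[-0.62,0.506,0.03,116.7],[-0.6253,0.51,0.03,116.7],[-0.6253,0.51,0.03,116.7]]' 1
python3 - <<'E'
from h import *
go((.4525,-.2555,.22),-45)
s=bot.sense(); im=imaging.get_image('wrist'); save(im,'w1.png'); print(im['fov_y'],im['cx'],im['cy'],np.round(im['mount'],3))
m=cv2.inRange(cv2.cvtColor(im['pixels'],cv2.COLOR_RGB2HSV),(105,130,40),(130,255,255))
n,l,st,c=cv2.connectedComponentsWithStats(m)
for i in range(1,n):
    if st[i,4]>300: print(st[i],c[i].round(1),at_z(im,c[i][::-1],.038,s).round(4))
E
```

```text
clock: 2.75
position: [0.4527, -0.255, 0.2206]
eef_rot: [2.903, -1.201, 0.0]
wrist_force: [0.1, 0.1, 0.3]
opening: 0.0855
t 2.75 pos [ 0.4527 -0.255   0.2206] yaw -44.95 tilt [ 3.e-04 -1.e-04 -1.e+00] shift mm [0.2 0.5 0.6] roll 0.1
69.58933268583702 324.95316645980307 240.6999918770779 [[ 1.     0.001  0.001  0.001]
 [-0.001  0.957  0.29  -0.075]
 [-0.    -0.29   0.957 -0.124]
 [ 0.     0.     0.     1.   ]]
[ 304  187   56   60 2483] [331.6 217.1] [ 0.4609 -0.2569  0.038 ]
[ 361  270   70   82 4417] [395.5 310.6] [ 0.4392 -0.3688  0.038 ]
```

View pics/w1.png

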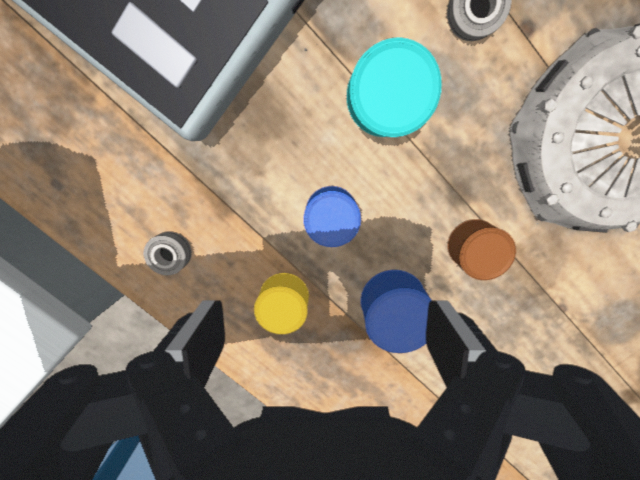

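Run:
```python
from h import *
s=bot.sense(); im=imaging.get_image('side')
a=cv2.cvtColor(im['pixels'],cv2.COLOR_RGB2HSV); save(im,'side2.png',(270,350,270,350),7)
for r in (300,302.6,304): print('side',at_z(im,(r,303),.038).round(4))
w=imaging.get_image('wrist'); save(w,'w2.png',(170,270,280,390),6)
for p in [(219,332),(143,153+0)]: print('wrist',at_z(w,p,.038,s).round(4))
print('wide key wrist',at_z(w,(45,153.5),.0505,s).round(4))
t=imaging.get_image('top'); save(t,'t2.png',(220,280,370,440),9)
```

```text
side [ 0.4572 -0.2533  0.038 ]
side [ 0.4576 -0.259   0.038 ]
side [ 0.4578 -0.262   0.038 ]
wrist [ 0.4598 -0.2583  0.038 ]
wrist [ 0.3982 -0.103   0.038 ]
wide key wrist [ 0.4607 -0.0639  0.0505]
```

View pics/side2.png

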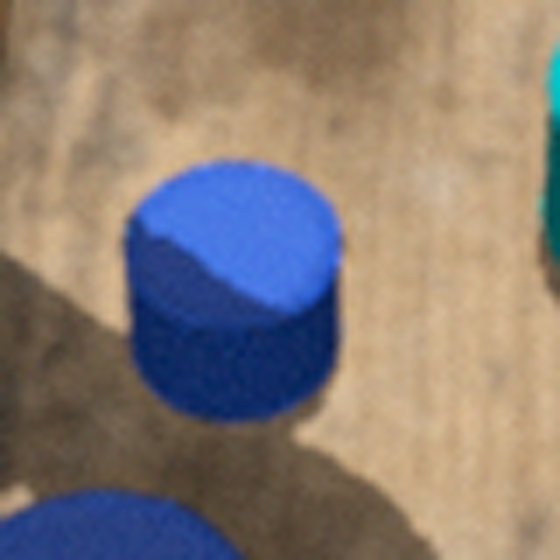

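View pics/w2.png

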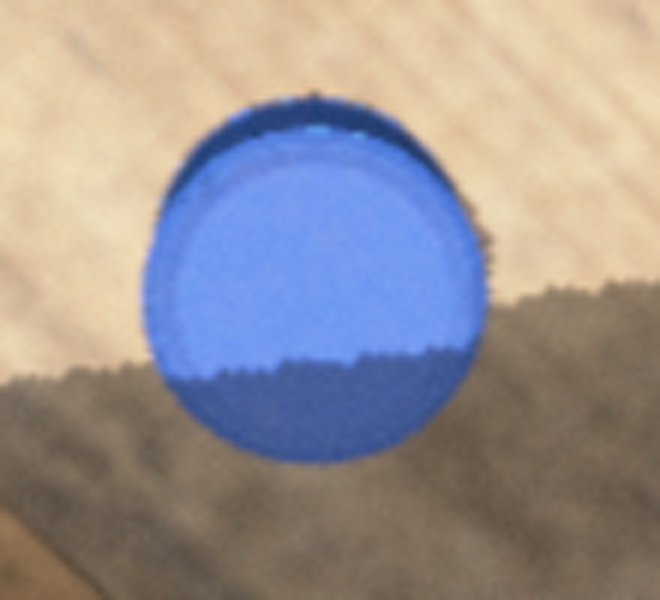

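```bash
python3 -c "
from h import *
go((.458,-.259,.11),-45)"
```

```text
t 2.95 pos [ 0.4526 -0.2549  0.2207] yaw -44.97 tilt [ 4.e-04 -3.e-04 -1.e+00] shift mm [  6.6  -0.9 110.7] roll 0.0
```

```bash
python3 -m creep '[[0.002,0,0.02,0],[0.005,-0.001,0.055,0],[0.0065,-0.001,0.09,0],[0.0065,-0.001,0.107,0],[0.0065,-0.001,0.11,0],[0.0065,-0.001,0.11,0]]'
python3 - <<'E'
from h import *
s=bot.sense(); go((.458,-.259,.024),-45); w=imaging.get_image('wrist'); save(w,'w3.png')
m=cv2.inRange(cv2.cvtColor(w['pixels'],cv2.COLOR_RGB2HSV),(105,130,40),(130,255,255))
n,l,st,c=cv2.connectedComponentsWithStats(m)
for i in range(1,n):
    if st[i,4]>300: print(st[i],c[i].round(1),at_z(w,c[i][::-1],.038,s).round(4))
E
```

```text
clock: 3.7
position: [0.4582, -0.2595, 0.111]
eef_rot: [2.902, -1.202, 0.002]
wrist_force: [-0.4, 0.4, 0.2]
opening: 0.0854
t 3.7 pos [ 0.4582 -0.2595  0.111 ] yaw -45.0 tilt [ 8.e-04 -7.e-04 -1.e+00] shift mm [-0.6 -0.2 87. ] roll -0.0
[ 282  210   84   91 5533] [323.8 257. ] [ 0.462  -0.2563  0.038 ]
[ 366  324   80  102 5510] [403.6 372.8] [ 0.4415 -0.3527  0.038 ]
```

View pics/w3.png

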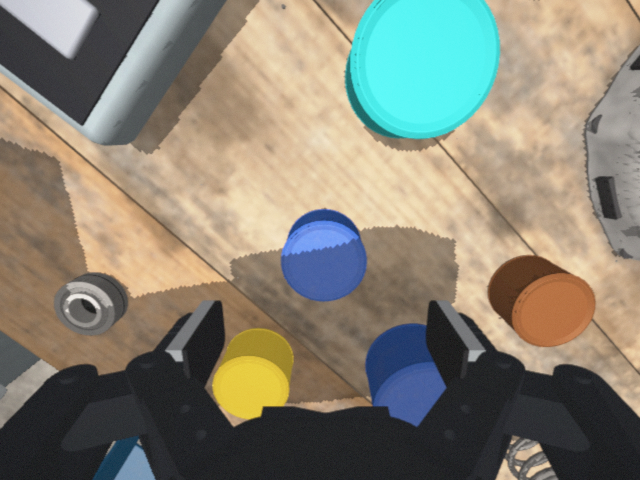

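Run:
```python
from h import *
s=bot.sense(); w=imaging.get_image('wrist')
p=at_z(w,(260.5,324),.038,s); print(p); go((p[0],p[1],.023),-45)
```

```text
[ 0.46052482 -0.25814481  0.038     ]
t 3.8 pos [ 0.4583 -0.2596  0.1113] yaw -45.01 tilt [ 0.0013 -0.0011 -1.    ] shift mm [ 0.4 -2.6 88.3] roll -0.0
```

```bash
python3 -m creep '[[0,-0.0015,0.025,0],[0,-0.002,0.055,0],[0,-0.002,0.078,0],[0,-0.002,0.086,0],[0,-0.002,0.088,0],[0,-0.002,0.088,0]]' && python3 -m creep '[[0,0,0,0],[0,0,0,0],[0,0,0,0],[0,0,0,0],[0,0,0,0],[0,0,0,0]]' 0.4 35
python3 - <<'E'
from h import *
go((.6226,-.0036,.11)); print(bot.sense()['opening'])
w=imaging.get_image('wrist'); save(w,'w4.png')
E
```

```text
clock: 4.55
position: [0.4598, -0.2584, 0.0232]
eef_rot: [2.902, -1.203, 0.002]
wrist_force: [0.4, -1.0, 0.6]
opening: 0.0856
clock: 5.3
position: [0.4595, -0.2581, 0.0229]
eef_rot: [2.902, -1.203, 0.001]
wrist_force: [-1.4, 0.7, 5.8]
opening: 0.052
t 5.3 pos [ 0.4595 -0.2581  0.0229] yaw -45.02 tilt [ 4.e-04 -4.e-04 -1.e+00] shift mm [ -64.7 -295.3  -87.1] roll None
0.05200529857652138
```

View pics/w4.png

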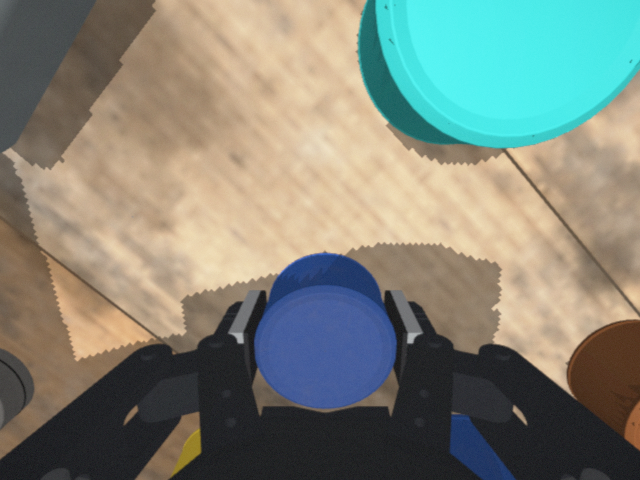

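```bash
python3 -m creep '[[0,0,-0.02,0],[0,0,-0.05,0],[0,0,-0.09,0],[-0.003,-0.012,-0.125,0],[-0.01,-0.04,-0.14,0],[-0.018,-0.08,-0.14,0],[-0.027,-0.12,-0.14,0],[-0.036,-0.16,-0.14,0],[-0.045,-0.2,-0.14,0],[-0.053,-0.24,-0.14,0],[-0.059,-0.27,-0.14,0],[-0.064,-0.29,-0.14,0],[-0.065,-0.295,-0.14,0],[-0.065,-0.295,-0.14,0]]'
python3 - <<'E'
from h import *
go((.6226,-.0036,.11)); print(bot.sense()['opening'])
w=imaging.get_image('wrist'); save(w,'w5.png')
t=imaging.get_image('top'); save(t,'t5.png')
E
```

```text
clock: 7.1
position: [0.6218, -0.004, 0.1621]
eef_rot: [2.902, -1.203, -0.001]
wrist_force: [0.1, -0.2, -3.5]
opening: 0.052
t 7.1 pos [ 0.6218 -0.004   0.1621] yaw -45.04 tilt [-6.e-04 -1.e-04 -1.e+00] shift mm [ 0.3 -0.9 52.1] roll None
0.05198999414628488
```

View pics/w5.png

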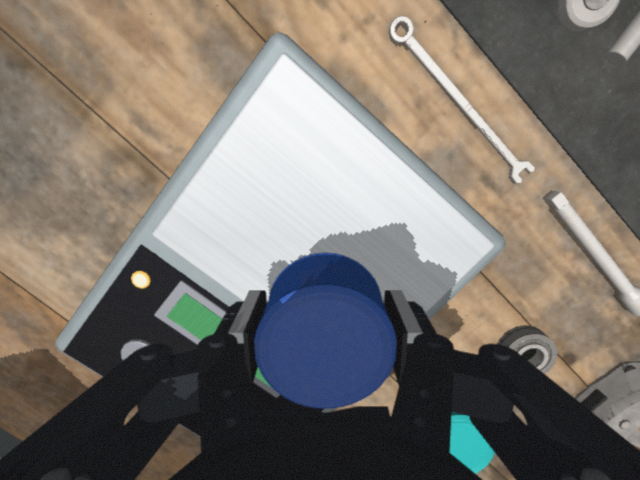

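View pics/t5.png

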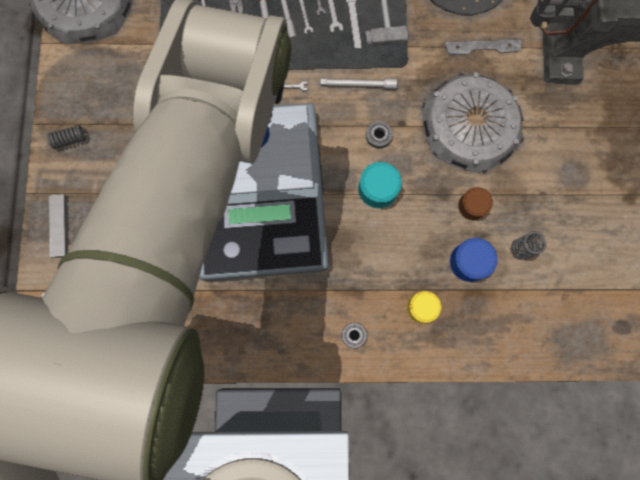

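Run:
```python
from h import *
s=bot.sense(); w=imaging.get_image('wrist')
A,B,C=[at_z(w,p,.056,s) for p in ((56,283),(240,497),(236,153))]
print(A.round(4),B.round(4),C.round(4),np.linalg.norm(A-B),np.linalg.norm(A-C)); c=(B+C)/2; print('centre',c.round(4)); go((.625,-.003,.082))
```

```text
[0.6901 0.0979 0.056 ] [ 0.711  -0.0858  0.056 ] [0.5443 0.0852 0.056 ] 0.18495460638547936 0.14636719766528325
centre [ 6.277e-01 -3.000e-04  5.600e-02]
t 7.25 pos [ 0.6218 -0.0044  0.1624] yaw -45.08 tilt [-1.e-04 -2.e-04 -1.e+00] shift mm [ 1.2 -3.3 80.4] roll None
```

```bash
python3 -m creep '[[0.0005,-0.002,0.02,0],[0.001,-0.003,0.045,0],[0.001,-0.0035,0.065,0],[0.001,-0.0035,0.076,0],[0.001,-0.0035,0.08,0],[0.001,-0.0035,0.0815,0],[0.001,-0.0035,0.0815,0]]'; python3 -m creep '[[0,0,0.001,0],[0,0,0.001,0]]'
```

```text
clock: 8.12
position: [0.6255, -0.0019, 0.0814]
eef_rot: [-2.902, 1.203, -0.002]
wrist_force: [0.6, 0.1, -2.8]
opening: 0.0518
clock: 8.38
position: [0.6253, -0.0018, 0.0799]
eef_rot: [-2.902, 1.203, -0.0]
wrist_force: [-0.1, -0.8, -2.6]
opening: 0.0518
```

```bash
python3 -m creep '[[0,0,0.0008,0],[0,0,0.0008,0]]';python3 -m creep '[[0,0,0.0006,0],[0,0,0.0006,0]]'
```

```text
clock: 8.62
position: [0.6253, -0.0018, 0.079]
eef_rot: [-2.902, 1.203, -0.0]
wrist_force: [0.7, -0.7, -2.6]
opening: 0.0519
clock: 8.88
position: [0.6253, -0.0017, 0.079]
eef_rot: [2.902, -1.203, 0.0]
wrist_force: [-4.9, 1.1, 4.9]
opening: 0.0522
```

Contact is felt on the pan, so I release and rise.

```bash
python3 -m creep '[[0,0,0,0],[0,0,0,0],[0,0,0,0],[0,0,0,0],[0,0,-0.003,0],[0,0,-0.02,0],[0,0,-0.05,0],[0,0,-0.085,0],[0,0,-0.11,0],[0,0,-0.12,0],[0,0,-0.12,0]]' 1
python3 - <<'E'
from h import *
s=bot.sense(); go((.46,-.064,.12)); w=imaging.get_image('wrist'); save(w,'w6.png')
i=imaging.get_image('side'); save(i,'s6.png')
E
```

```text
clock: 10.25
position: [0.6253, -0.0018, 0.1989]
eef_rot: [-2.902, 1.203, -0.001]
wrist_force: [-0.5, 0.3, -0.2]
opening: 0.0855
t 10.25 pos [ 0.6253 -0.0018  0.1989] yaw -45.02 tilt [ 9.e-04 -2.e-04 -1.e+00] shift mm [-72.9 161.   78.7] roll None
```

View pics/w6.png

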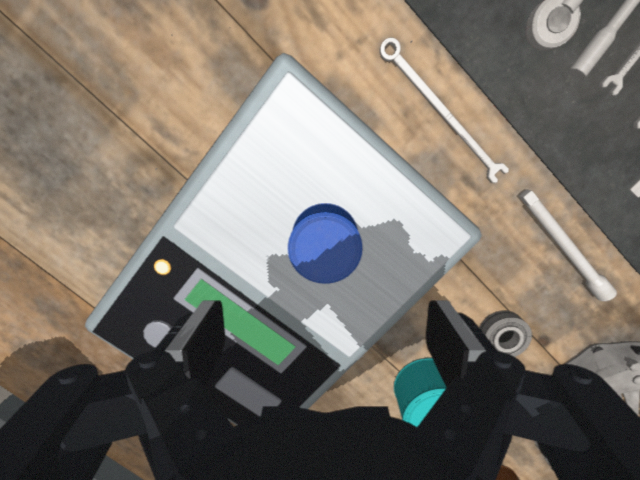

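View pics/s6.png

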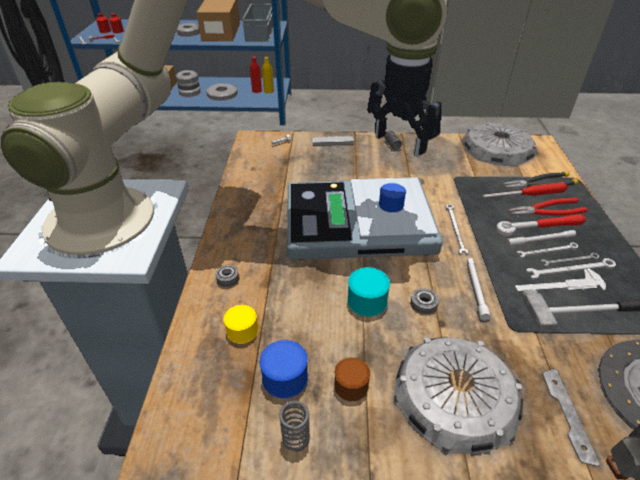

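Run:
```python
from h import *
s=bot.sense(); w=imaging.get_image('wrist'); save(w,'w7.png',(50,380,150,490),2.2)
P=[at_z(w,p,.056,s) for p in ((72,289),(236,468),(229,175))]
A,B,C=P; print(np.round(P,4),np.linalg.norm(A-B),np.linalg.norm(A-C),((B+C)/2).round(4))
print('tin lid',at_z(w,(247,325.5),.094,s).round(4))
t=imaging.get_image('top'); save(t,'t7.png',(90,290,180,340),3)
```

```text
[[ 0.6907  0.0986  0.056 ]
 [ 0.7051 -0.0842  0.056 ]
 [ 0.544   0.0847  0.056 ]] 0.18335631006330602 0.14735241219181447 [6.246e-01 3.000e-04 5.600e-02]
tin lid [ 0.6267 -0.0016  0.094 ]
```

View pics/w7.png

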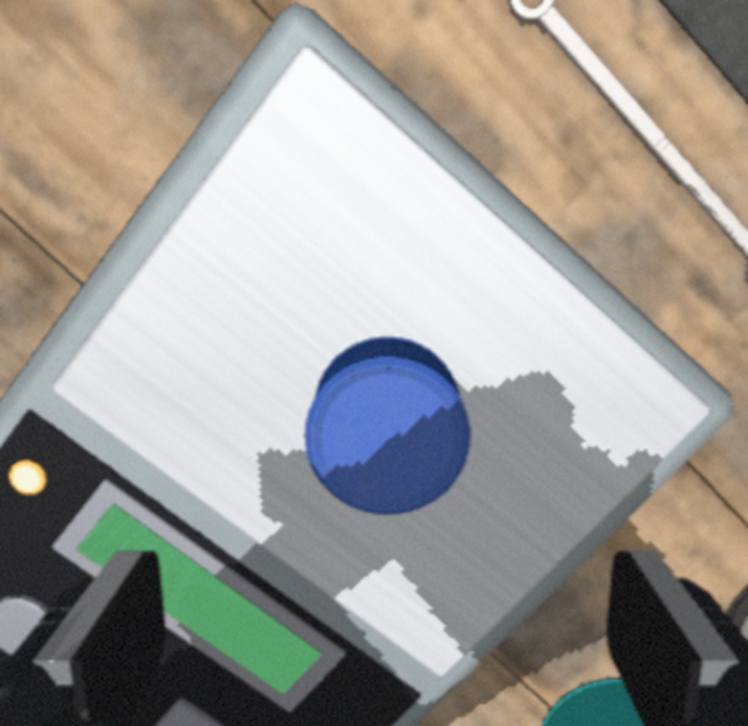

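View pics/t7.png

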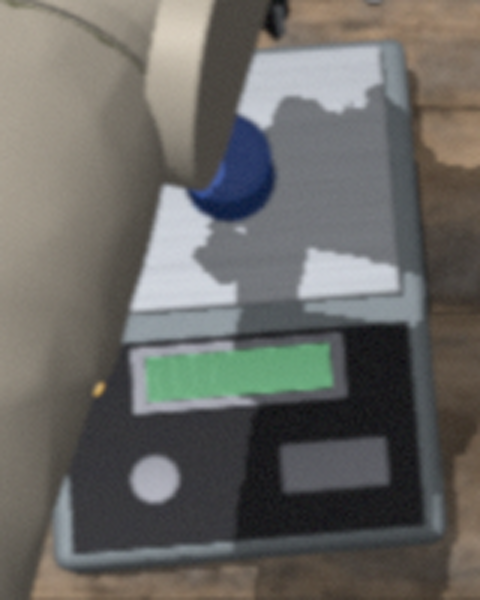

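The tin stands upright with its lid centre at (0.627, -0.002), against a pan centre of about (0.625, -0.001). Next I go over the wide key at (0.4595, -0.064) with the fingers shut.

```bash
python3 -c "
from h import *
go((.4595,-.064,.12),-86)"; python3 -m creep '[[-0.008,0.018,0,4],[-0.022,0.048,0,11],[-0.038,0.084,0,19],[-0.053,0.118,0,27],[-0.065,0.144,0,35],[-0.072,0.158,0,40],[-0.0735,0.1615,0,41],[-0.0735,0.1615,0.02,41],[-0.0735,0.1615,0.05,41],[-0.0735,0.1615,0.07,41],[-0.0735,0.1615,0.08,41],[-0.0735,0.1615,0.08,41]]' 0 20
python3 - <<'E'
from h import *
go((.4595,-.064,.08),-86); print(bot.sense()['wrist_force'])
w=imaging.get_image('wrist'); save(w,'w8.png')
i=imaging.get_image('side'); save(i,'s8.png',(130,310,240,480),3)
E
```

```text
t 10.45 pos [ 0.6249 -0.0017  0.1973] yaw -45.03 tilt [-1.9e-03  3.0e-04 -1.0e+00] shift mm [-72.7 161.   77.6] roll 41.0
clock: 11.95
position: [0.4592, -0.0638, 0.1181]
eef_rot: [2.298, -2.142, -0.001]
wrist_force: [0.1, -0.8, 0.6]
opening: 0.0001
t 11.95 pos [ 0.4592 -0.0638  0.1181] yaw -85.98 tilt [-8.e-04  3.e-04 -1.e+00] shift mm [ 0.2 -0.3 38.1] roll 0.0
[ 0.06243017 -0.78015727  0.63496724]
```

View pics/w8.png

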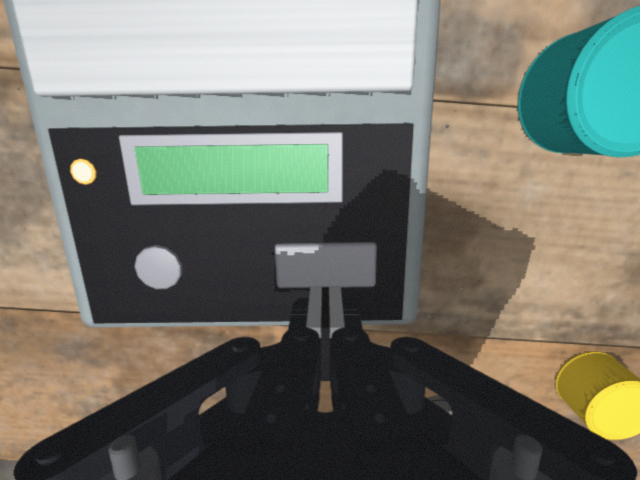

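View pics/s8.png

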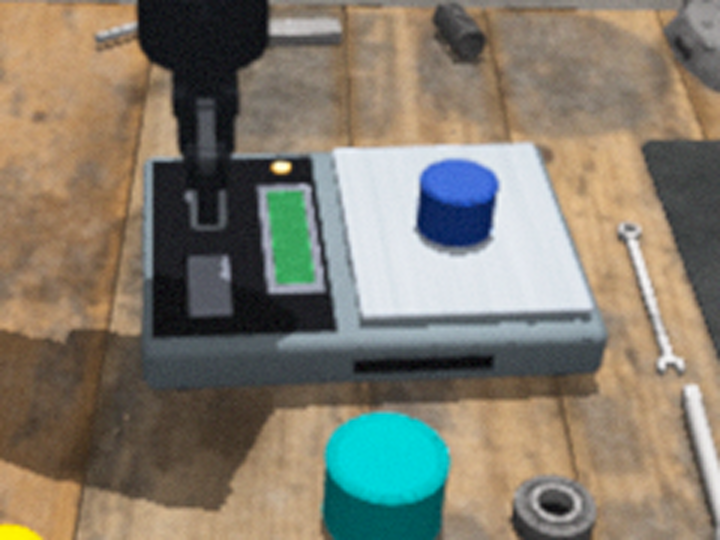

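```bash
python3 - <<'E'
from h import *
s=bot.sense();w=imaging.get_image('wrist')
for p in ((243,275),(244,376),(288,376),(288,276),(265.5,326),(268,158)): print(at_z(w,p,.0505,s).round(4))
E
python3 -m creep '[[0,0,0.015,0],[0,0,0.032,0],[0,0,0.041,0],[0,0,0.044,0],[0,0,0.044,0]]'
python3 - <<'E'
from h import *
w=imaging.get_image('wrist'); save(w,'w9.png'); go((.4595,-.064,.0695),-86)
E
```

```text
[ 0.4731 -0.0341  0.0505]
[ 0.4766 -0.0928  0.0505]
[ 0.4488 -0.096   0.0505]
[ 0.4445 -0.0355  0.0505]
[ 0.4612 -0.0647  0.0505]
[0.4526 0.035  0.0505]
clock: 12.72
position: [0.4593, -0.064, 0.0748]
eef_rot: [-2.297, 2.143, -0.001]
wrist_force: [-0.5, 0.1, 0.5]
opening: 0.0001
t 12.78 pos [ 0.4593 -0.064   0.0748] yaw -86.02 tilt [ 7.e-04 -3.e-04 -1.e+00] shift mm [-0.  -0.2  5.3] roll -0.0
```

View pics/w9.png

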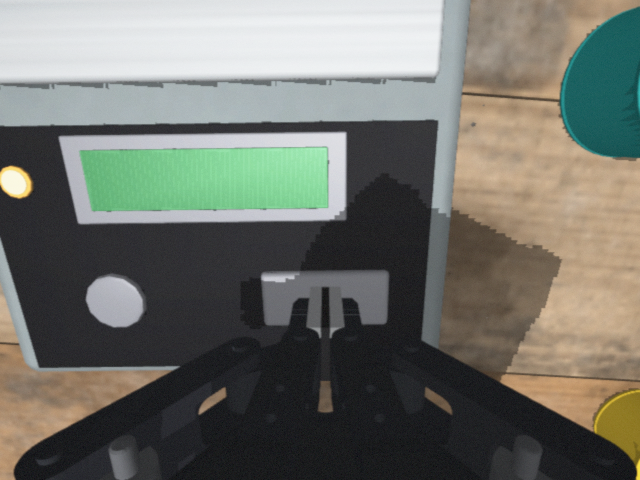

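```bash
python3 -m creep '[[0,-0.001,0.003,0],[0,-0.001,0.0045,0],[0,-0.001,0.0045,0]]';  python3 -m creep '[[0,0,0.001,0],[0,0,0.001,0]]'; python3 -c "
from h import *
s=bot.sense();print(s['wrist_force'],s['position'])"
```

```text
clock: 13.15
position: [0.46, -0.0639, 0.0698]
eef_rot: [2.297, -2.143, -0.0]
wrist_force: [-0.3, 0.6, 0.1]
opening: 0.0002
clock: 13.4
position: [0.4601, -0.0639, 0.069]
eef_rot: [-2.297, 2.143, -0.0]
wrist_force: [-1.3, 1.6, 2.5]
opening: 0.0001
[-1.34248866  1.55834253  2.49699361] [ 0.4601386  -0.06385856  0.0690142 ]
```

```bash
python3 -m creep '[[0,0,0.0007,0],[0,0,0.0013,0]]'
```

```text
clock: 13.65
position: [0.4602, -0.0639, 0.0678]
eef_rot: [-2.297, 2.143, -0.0]
wrist_force: [-2.2, -0.2, 6.7]
opening: 0.0002
```

```bash
python3 -m creep '[[0,0,0.0004,0],[0,0,0.0004,0]]'
```

```text
clock: 13.9
position: [0.4602, -0.0639, 0.0676]
eef_rot: [-2.297, 2.143, -0.0]
wrist_force: [-2.1, 1.1, 8.1]
opening: 0.0001
```

At 8.1 N. I hold it for half a second, then lift off.

```bash
python3 -m creep '[[0,0,0,0],[0,0,0,0],[0,0,0,0],[0,0,0,0]]'; python3 -m creep '[[0,0,-0.01,0],[0,0,-0.04,0],[0,0,-0.08,0],[0,0,-0.11,0],[0,0,-0.12,0],[0,0,-0.12,0]]'
python3 - <<'E'
from h import *
i=imaging.get_image('side'); save(i,'s10.png',(130,430,200,480),2); w=imaging.get_image('wrist'); save(w,'w10.png'); print(bot.sense()['wrist_force'])
E
```

```text
clock: 14.4
position: [0.4602, -0.0639, 0.0676]
eef_rot: [-2.297, 2.143, -0.001]
wrist_force: [-2.3, 0.3, 7.7]
opening: 0.0005
clock: 15.15
position: [0.46, -0.0638, 0.187]
eef_rot: [2.297, -2.143, 0.0]
wrist_force: [-0.3, 0.5, -0.9]
opening: 0.0002
[ 0.87525438 -0.14485585  0.31262212]
```

View pics/s10.png

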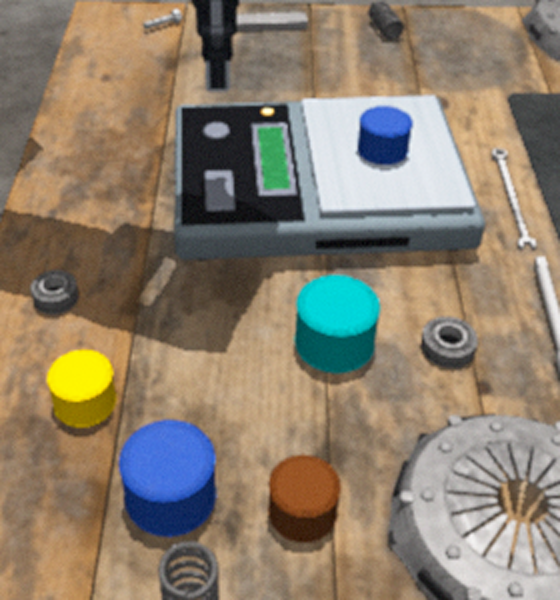

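View pics/w10.png

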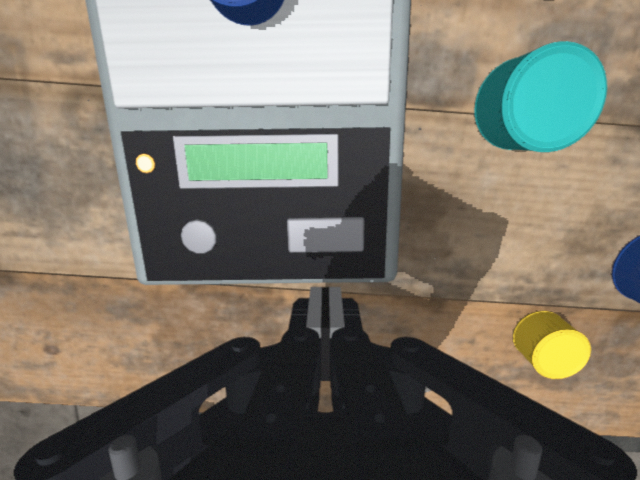

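The tin is upright in the middle of the pan, the fingers are clear of everything, and nothing else has moved.

```bash
python3 -c "
from rig import workorder
print(workorder.sign_off())"
```

```text
the job is handed in; nothing more can be done
None
```

The job is done and handed in at about 15.3 s: the small blue grease tin stands upright in the middle of the scale's pan, and the wide key has been pressed and let go.

- **Tin:** after release, its lid centre measured (0.627, -0.002) against a pan centre of about (0.625, -0.001). The last pictures show it still upright.
- **Wide key:** I pressed it with closed fingertips up to 8.1 N and held for 0.5 s, reading 7.7 N at the end of the hold. The readings I took never went above 8.1 N. I saw no sign on the display that the press registered, but the force stayed over 5 N well beyond the 0.2 s needed.
- **Round key and the rest:** the round key was not touched, the other tins had not moved, and the robot ended clear of everything with wrist force near zero.
- **Disagreements:** the camera views differed by up to about 8 mm on the tin's first position, so I corrected it with a closer wrist picture before grasping. The pan's sides measured 2–7 mm short in the wrist pictures, so the centring is good to only a few millimetres.

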